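# Switch off the light channel that was left on

### The arm

A 7-joint arm with a two-finger parallel gripper is mounted at the origin on a cart in front of the work surface, level with it; the furniture and walls round the work are solid. World frame = base frame: x ahead of the robot, y to its left, z up, the work surface at z = 0. Lengths are in m, angles in rad, forces in N, time in s.
With the tool pointing down it reaches from about 0.425 to 0.925 m from the base axis. Payload 6.8 kg.
Tool frame: the origin (TCP) lies between the finger pads; the fingertips stand 22 mm ahead of it and the grasp point (between the pads) lies 3 mm ahead of it; z points along the fingers, y is the direction in which the jaws open and shut (so a half turn about z gives the same grasp; the last joint's range is limited). The gripper opens to 85 mm and grips with 20 to 120 N. Pads are 22 mm wide; open, the fingers measure 114 mm over their backs; the gripper's body (76 mm by 85 mm) begins 54 mm behind the grasp point. The pads swing forward as they close: fully open they stand 13 mm farther back than shut.
Start: joints at [1.173, 0.477, 0.022, 1.555, -0.011, 1.109, -0.083], TCP at [0.193, -0.647, 0.253] pointing down, gripper open.
Joint ranges: [-2.96, 2.96], [-0.34, 2.1], [-1.41, 1.46], [0.24, 2.44], [-1.37, 4.51], [0.17, 1.92], [-2.96, 2.96]. Speed limits (rad/s): [2.39, 2.39, 3.14, 3.14, 3.14, 3.14, 3.14].

### API

Orientations are given as a unit quaternion [w, x, y, z].
In Python, from station import bot gives the robot as it stands. The module is installed in compiled form; this text tells all that it offers.
- The arm moves only by the tool drive_tool, never from a script. Its argument "series" is one flat list of numbers, 7 for each row, row after row: the opening, from -1 (shut) to 1 (fully open), then the shift along the tool's x, y, z in mm, then the turn, a rotation vector about the tool's x, y, z in rad. In form: [jaw, x, y, z, wx, wy, wz, jaw, x, y, z, wx, wy, wz, ...]. A call has 1 to 12 rows; each row shifts and turns the commanded pose from where the row before left it, along the tool's axes as they then stand; what a row does not reach is not made up. A row lasts 1/8 s, in which the tool goes at most 62.5 mm and 10.7 degrees, less where a joint would pass 70% of its speed; a pose out of reach is approached as far as the arm can. A call with a gripper value outside its range is refused whole. The fingers move at their own pace and stop on an object; "force" is the grip in N (left out, the last holds). Time passes only in rows, so rows that do not move let the fingers close. It gives the time, the measured TCP pose, the force and the opening at its end, in the units of the state.
- bot.get_obs(): the state, without advancing time (a new reading comes with each control period).
- bot.read_camera(name): name is "scene" or "top"; returns a dict with "pixels" (400x640x3 uint8, blue, green, red), "camera_matrix" (3x3 intrinsics, pixels), "distortion" ([k1, k2, p1, p2, k3] as OpenCV has them; the pictures are not rectified), "rvec" (rotation vector, rad) and "tvec" (3), from world to camera coordinates, as OpenCV has them. Camera axes: x right, y down, z forward; pixel columns grow to the right and rows downward; lengths in m; the calibration is good to about 2 mm. A picture is of the moment at which its call begins. There is no depth.
- bot.hand_in(): hands the job in, once; it reports no verdict.
The state is a dict: "t": time; "q": joint angles; "joint_vel": joint speeds; "joint_torque": joint torques, N m; "eef_pos": TCP position; "tool_rot": TCP orientation; "contact_force": force on the tool from outside, world axes, zero at the start; "torque": the same for the moment, N m; "gripper_width": opening from 0.0 (shut) to 1.0 (fully open).
Only numpy, scipy, OpenCV 4.12 (cv2) and the standard library are available. Lean on these libraries where they do the work, as an engineer would, in place of code of your own. Each camera call takes 0.05 s, during which the arm holds its last target. There are 200 camera calls.

### The job

One of the four identical latching keys on the light-source control box has been left on and is still latched a little way down; feel for it with light taps of the closed fingertips. Press that key gently all the way in with the fingertips and let go, so that it pops up and all four keys stand fully up. Never press another key in so far that it switches, do not bear down hard, and leave the things around the box where they are: nothing is picked up.

Things in the scene. Friction and masses are not known exactly. Their poses are not given: they have to be found in the camera images.
- key_box: Fixed low control box, aluminium with black end caps, 110 (x) x 216 (y) x 50 mm high, with four identical grey push-push keys in a row along its y axis; one, a different one each run, is latched. Origin: centre of the underside, on the table; z up; its -x side faces the operator, so +y is the operator's left. The box does not move.
- place_1 (a point): First key from the left (+y end): centre of the cap's top face when the cap is fully UP, 62 mm above the table; a point fixed on the box that does not follow the key. Axes as the box. Each cap is 32 (box x) x 26 (box y) mm, flat but for two fine ribs, in a bezel 3 mm high on the box top; the keys are 44 mm apart, centre to centre.
- place_2 (a point): Second key from the left: the same point of that key. A key that is up gives nothing below about 2.5 N, then sinks 1 mm per 0.3 N and springs back up when let go. Its stop is at 7 mm, reached with about 5 N; more than about 5 mm of travel switches its channel on, which must not happen.
- place_3 (a point): Third key from the left: the same point of that key. The latched key's top stands about 2.8 mm lower than the others and gives nothing below about 3 N. Pressed on to its stop (7 mm below the up position; 8 to 10 N bottoms it surely) and let go, it is unlatched and springs fully up; let go less than 5 mm below the up position it stays latched.
- place_4 (a point): Fourth key from the left (-y end): the same point of that key.
- dish_a: Bystander: loose clear petri dish, 64 mm across, 18 mm high, beside the -y end of the box. Origin: centre of the underside.
- medium_a: Bystander: loose upright bottle, 44 mm across, 88 mm high, behind the box. Origin: centre of the underside.
- objective: Bystander: loose microscope objective, 29 mm across, 45 mm high, standing behind the box. Origin: centre of the underside.
- usb_stick: Bystander: loose memory stick, 18 x 50 x 9 mm, lying in front of the box. Origin: centre of the underside.

How it is judged:
On the way:
1. the latched key is pressed in past its latch by the fingers (contact force between the fingers and key_a_c0 above 1 N and z of key_a_c0 in the frame of key_box below 0.05 m), for 0.02 s.
At the end, for the whole second after the job is handed in: All four keys stand fully up (within 1 mm of their top position) and the robot has let go of them (z of each of key_a_c0, key_b_c0, key_c_c0, key_d_c0 in the frame of key_box above 0.0535 m); the robot touches nothing.
It fails at once if one of the three keys that were up is pressed in more than 5.5 mm (z of any of key_b_c0, key_c_c0, key_d_c0 in the frame of key_box below 0.049 m).
It fails at once if a key or the box is pressed with more than 40 N (contact force between any of the arm, the fingers and key_a_c0 above 40 N or contact force between any of the arm, the fingers and key_b_c0 above 40 N or contact force between any of the arm, the fingers and key_c_c0 above 40 N or contact force between any of the arm, the fingers and key_d_c0 above 40 N or contact force between any of the arm, the fingers and key_box above 40 N).
It fails at once if a thing beside the box is pushed, lifted or knocked over (moved more than 20 mm) (distance of any of dish_a, medium_a, objective, usb_stick from where it was at the start of the episode above 0.02 m).
It also fails if it takes over 42 s, if anything falls off the work surface, if the arm or the gripper's body presses on something with over 40 N, if the wrist force passes 120 N, or if a joint passes its speed limit or range.

## Working session

There is one attempt and no reset: what is moved stays moved. The work goes in short steps, Python scripts to look and compute and a tool call to move; the robot and the scene stay as the last step left them, time stands still between calls to the robot, and variables do not carry over. Pictures are saved under pics/ and viewed, about 8 in all and at most 12, crops included, and the job is handed in when it is done.

Besides the shell and the picture viewer there is one more tool, called after "Request:" as name(argument=value, ...), one argument or row to a line, values as JSON. drive_tool: Moves the arm, as the interface text tells. Its arguments: {"type":"object","properties":{"series":{"type":"array"},"force":{"type":"number"}},"required":["series"]}

```bash
mkdir -p pics; python3 - <<'E'
from station import bot
import cv2,numpy as np
for n in("scene","top"):
    c=bot.read_camera(n);cv2.imwrite(f"pics/{n}0.png",c["pixels"])
    R=cv2.Rodrigues(np.array(c["rvec"]))[0];print(n,(-R.T@np.array(c["tvec"]).ravel()).round(3),np.array(c["camera_matrix"]).round(1).tolist(),c["distortion"])
o=bot.get_obs();print(o)
E
```

```text
scene [ 0.062 -0.602  0.451] [[450.5, 0.0, 324.9], [0.0, 450.5, 192.4], [0.0, 0.0, 1.0]] [-0.03679488  0.          0.          0.          0.        ]
top [ 0.444 -0.056  0.922] [[459.4, 0.0, 318.2], [0.0, 459.4, 199.8], [0.0, 0.0, 1.0]] [-0.01773299  0.          0.          0.          0.        ]
{'t': 0.1, 'q': array([ 1.17286148,  0.47771524,  0.02234518,  1.55633022, -0.01148375,
        1.10932343, -0.08307696]), 'joint_vel': array([-0.00088907, -0.0024054 , -0.00151031, -0.00375069, -0.00012236,
       -0.00167826,  0.00018781]), 'joint_torque': array([ 4.15664646e-03, -5.97764575e+01,  1.61378201e+00, -2.81954867e+01,
        1.28867256e-02,  5.04712109e-03,  2.10571937e-05]), 'eef_pos': array([ 0.19275627, -0.64637694,  0.25243389]), 'tool_rot': array([-8.02819264e-04,  9.89514010e-01,  1.44434567e-01, -1.85535559e-04]), 'contact_force': array([ 0.75353016, -0.10051992, -0.55774397]), 'torque': array([ 0.00125441, -0.05216808, -0.01345933]), 'gripper_width': 0.9999856351165556}
```

View pics/top0.png

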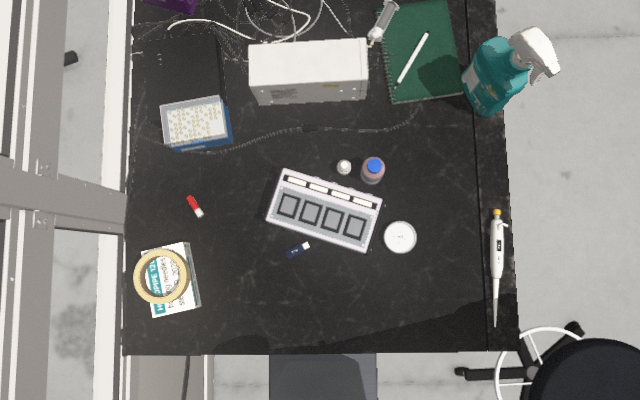

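View pics/scene0.png

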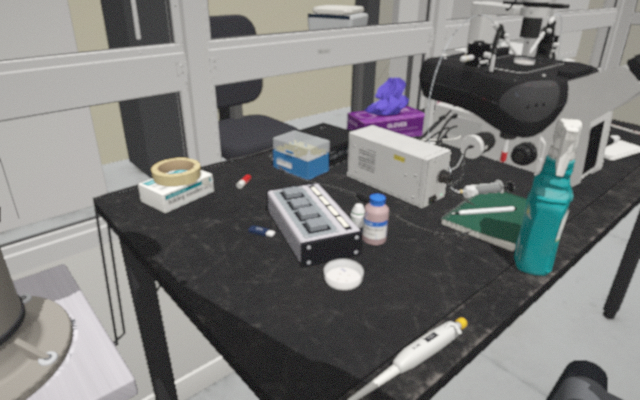

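```bash
python3 - <<'E'
import cv2
a=cv2.imread("pics/top0.png")[155:275,255:425]
cv2.imwrite("pics/topc.png",cv2.resize(a,None,fx=4.5,fy=4.5,interpolation=cv2.INTER_CUBIC))
E
```

```text
(no output)
```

View pics/topc.png

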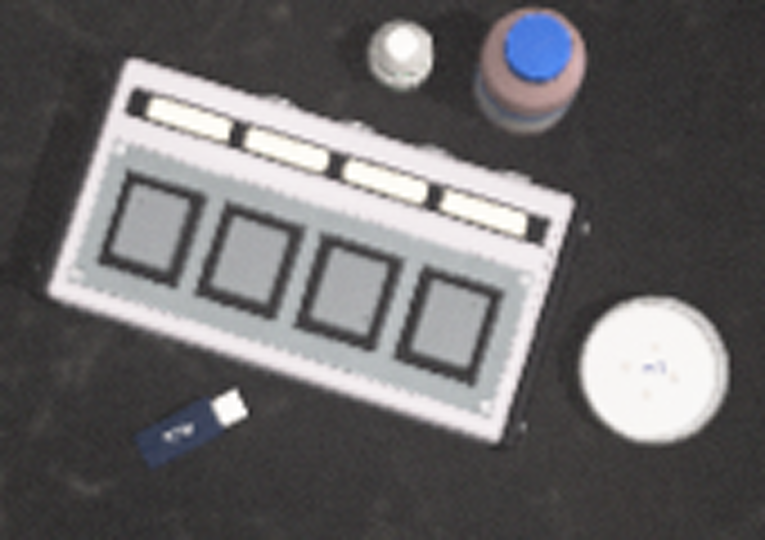

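The crop shows the four caps centred at about (151,229), (250,261), (350,292) and (449,325). The box top corners are at (130,60), (573,197), (500,442) and (50,293).

```bash
cat >h.py <<'E'
from station import bot
import cv2,numpy as np
from scipy.spatial.transform import Rotation as Ro
def ray(c,uv,z):
    K=np.array(c["camera_matrix"]);R=cv2.Rodrigues(np.array(c["rvec"]))[0];C=-R.T@np.array(c["tvec"]).ravel()
    n=cv2.undistortPoints(np.array(uv,float).reshape(-1,1,2),K,np.array(c["distortion"])).reshape(-1,2)
    d=np.c_[n,np.ones(len(n))]@R
    return C+d*((z-C[2])/d[:,2])[:,None]
def st():
    o=bot.get_obs();w,x,y,z=o["tool_rot"];return o,Ro.from_quat([x,y,z,w])
E
python3 - <<'E'
from h import *
c=bot.read_camera("top")
f=lambda p:(np.array(p)+.5)/4.5-.5+[255,155]
k=ray(c,f([(151,229),(250,261),(350,292),(449,325)]),.062);b=ray(c,f([(130,60),(573,197),(500,442),(50,293)]),.05)
print(k.round(4),np.linalg.norm(np.diff(k,axis=0),axis=1));print(b.round(4),b.mean(0),np.linalg.norm(np.diff(b,axis=0),axis=1))
d=k[0]-k[3];yaw=np.arctan2(-d[0],d[1]);d2=b[0]-b[1];print("yaw",yaw,np.arctan2(-d2[0],d2[1]))
print(ray(c,f([(655,370)]),.018),ray(c,f([(535,45)]),.088),ray(c,f([(403,45)]),.045))
o,R=st();print(R.as_matrix().round(3))
E
```

```text
[[ 0.5451  0.0316  0.062 ]
 [ 0.5306 -0.0098  0.062 ]
 [ 0.5167 -0.0513  0.062 ]
 [ 0.502  -0.0921  0.062 ]] [0.04384015 0.04377485 0.04331181]
[[ 0.6199  0.0411  0.05  ]
 [ 0.5559 -0.1465  0.05  ]
 [ 0.4535 -0.1124  0.05  ]
 [ 0.5201  0.0761  0.05  ]] [ 0.53736768 -0.03543552  0.05      ] [0.19823352 0.10793676 0.19999234]
yaw -0.33478792426425463 -0.3287155758805034
[[ 0.48355733 -0.18251751  0.018     ]] [[ 0.61407465 -0.12942359  0.088     ]] [[ 0.62436823 -0.0765067   0.045     ]]
[[ 0.958  0.286 -0.   ]
 [ 0.286 -0.958  0.001]
 [-0.    -0.001 -1.   ]]
```

Request:
drive_tool(
  series=[-1, 38, -37, 0, 0, 0, 0, -1, 38, -37, 0, 0, 0, 0, -1, 38, -37, 0, 0, 0, 0, -1, 38, -37, 0, 0, 0, 0, -1, 38, -37, 0, 0, 0, 0, -1, 38, -37, 0, 0, 0, 0, -1, 38, -37, 0, 0, 0, 0, -1, 38, -37, 0, 0, 0, 0, -1, 38, -37, 0, 0, 0, 0, -1, 38, -37, 0, 0, 0, 0, -1, 38, -37, 0, 0, 0, 0, -1, 38, -37, 0, 0, 0, 0],
  force=30,
)

```text
t: 1.65
eef_pos: [0.5035, -0.0897, 0.2533]
tool_rot: [0.0, 0.99, 0.144, 0.0]
contact_force: [1.1, -0.9, 0.1]
gripper_width: -0.003
```

Request:
drive_tool(
  series=[-1, 0, 0, 0, 0, 0, -0.158, -1, 0, 0, 0, 0, 0, -0.158, -1, 0, 0, 0, 0, 0, -0.158, -1, 0, 0, 0, 0, 0, -0.158, -1, 0, 0, 0, 0, 0, -0.158, -1, 0, 0, 0, 0, 0, -0.158, -1, 0, 0, 0, 0, 0, 0, -1, 0, 0, 0, 0, 0, 0],
)

```text
t: 2.65
eef_pos: [0.5029, -0.0912, 0.2532]
tool_rot: [-0.0, 0.815, 0.579, -0.0]
contact_force: [0.2, -0.5, 0.2]
gripper_width: 0.003
```

```bash
cat >>h.py <<'E'
KEYS=np.array([[.5451,.0316,.062],[.5306,-.0098,.062],[.5167,-.0513,.062],[.502,-.0921,.062]])
def rep():
    o,R=st();print(o["t"],o["eef_pos"].round(4),o["contact_force"].round(2),o["gripper_width"]);print(R.as_matrix().round(3).tolist())
    for i,k in enumerate(KEYS):print(i+1,"tool mm to tip-on-key",(1000*(R.inv().apply(k-o["eef_pos"])-[0,0,.022])).round(1))
    x=R.as_matrix()[:,0];print("tool x angle",np.degrees(np.arctan2(x[1],x[0])).round(2),"want",np.degrees(np.pi/2-.333).round(2))
E
python3 -c "from h import *;rep()"
```

```text
2.65 [ 0.5029 -0.0912  0.2532] [ 0.18 -0.52  0.21] 0.003181968290342196
[[0.33, 0.944, -0.0], [0.944, -0.33, 0.0], [-0.0, -0.0, -1.0]]
1 tool mm to tip-on-key [129.8  -0.6 169.2]
2 tool mm to tip-on-key [ 86.   -0.6 169.2]
3 tool mm to tip-on-key [ 4.220e+01 -1.000e-01  1.692e+02]
4 tool mm to tip-on-key [ -1.2  -0.5 169.2]
tool x angle 70.74 want 70.92
```

Request:
drive_tool(
  series=[-1, -1, 0, 40, 0, 0, 0, -1, 0, 0, 40, 0, 0, 0, -1, 0, 0, 40, 0, 0, 0, -1, 0, 0, 30, 0, 0, 0, -1, 0, 0, 10, 0, 0, 0, -1, 0, 0, 4, 0, 0, 0, -1, 0, 0, 0, 0, 0, 0, -1, 0, 0, 0, 0, 0, 0],
)

```text
t: 3.65
eef_pos: [0.5035, -0.0922, 0.0903]
tool_rot: [0.001, 0.815, 0.58, 0.001]
contact_force: [-0.1, 0.4, -0.4]
gripper_width: -0.006
```

```bash
python3 - <<'E'
from h import *
rep()
c=bot.read_camera("scene")["pixels"][160:280,240:400]
cv2.imwrite("pics/sc1.png",cv2.resize(c,None,fx=4.5,fy=4.5,interpolation=cv2.INTER_CUBIC))
E
```

```text
3.65 [ 0.5035 -0.0922  0.0903] [-0.11  0.42 -0.44] -0.006363001576606788
[[0.327, 0.945, 0.002], [0.945, -0.327, -0.0], [0.0, 0.002, -1.0]]
1 tool mm to tip-on-key [130.6  -1.2   6.4]
2 tool mm to tip-on-key [86.7 -1.4  6.4]
3 tool mm to tip-on-key [42.9 -0.9  6.4]
4 tool mm to tip-on-key [-0.4 -1.5  6.3]
tool x angle 70.9 want 70.92
```

View pics/sc1.png

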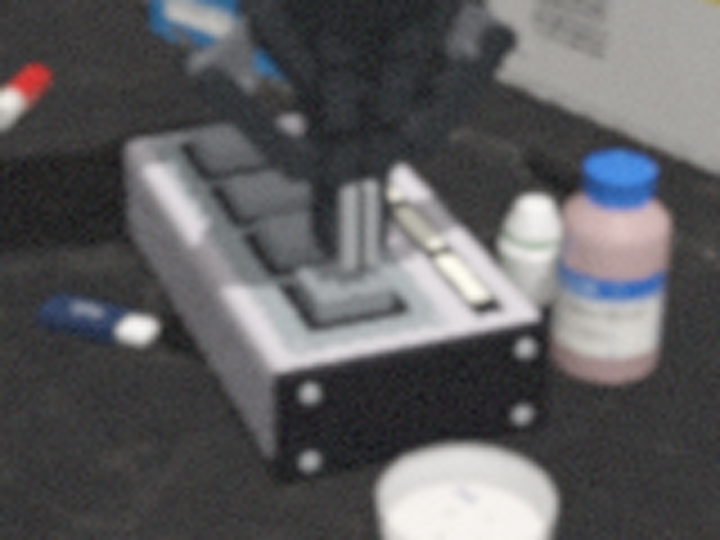

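The closed tips stand a few mm above the middle of key 4, with the contact point at about (350,270) in the crop. Next is a light tap there.

Request:
drive_tool(
  series=[-1, 0, -1, 4, 0, 0, 0, -1, 0, 0, 1, 0, 0, 0, -1, 0, 0, 0, 0, 0, 0, -1, 0, 0, 0, 0, 0, 0],
)

```text
t: 4.2
eef_pos: [0.5018, -0.0917, 0.0843]
tool_rot: [0.0, 0.815, 0.58, 0.0]
contact_force: [0.5, -0.5, -0.2]
gripper_width: -0.0
```

Request:
drive_tool(
  series=[-1, 0, 0, 1, 0, 0, 0, -1, 0, 0, 0, 0, 0, 0, -1, 0, 0, 0, 0, 0, 0],
)

```text
t: 4.58
eef_pos: [0.5018, -0.0917, 0.0834]
tool_rot: [0.0, 0.815, 0.58, 0.0]
contact_force: [-0.4, -0.4, 2.8]
gripper_width: -0.003
```

Request:
drive_tool(
  series=[-1, 0, 0, 1, 0, 0, 0, -1, 0, 0, 0, 0, 0, 0, -1, 0, 0, 0, 0, 0, 0],
)

```text
t: 4.95
eef_pos: [0.5018, -0.0917, 0.0823]
tool_rot: [0.0, 0.815, 0.58, 0.0]
contact_force: [-0.5, 0.7, 2.5]
gripper_width: 0.007
```

Key 4 meets the tips at a height of about 62 mm, so it is up. Key 3 next, at the same height.

Request:
drive_tool(
  series=[-1, 0, 0, -12, 0, 0, 0, -1, 21.5, 0, 0, 0, 0, 0, -1, 22, 0, 0, 0, 0, 0, -1, 0, 0, 8, 0, 0, 0, -1, 0, 0, 2, 0, 0, 0, -1, 0, 0, 1.5, 0, 0, 0, -1, 0, 0, 0, 0, 0, 0, -1, 0, 0, 0, 0, 0, 0],
)

```text
t: 5.95
eef_pos: [0.5155, -0.0513, 0.0828]
tool_rot: [-0.0, 0.815, 0.58, -0.001]
contact_force: [-2.4, -0.3, 3.0]
gripper_width: 0.004
```

Request:
drive_tool(
  series=[-1, 0, 0, -11.5, 0, 0, 0, -1, 22, 0, 0, 0, 0, 0, -1, 22, 0, 0, 0, 0, 0, -1, 0, 0, 8, 0, 0, 0, -1, 0, 0, 2, 0, 0, 0, -1, 0, 0, 1.5, 0, 0, 0, -1, 0, 0, 0, 0, 0, 0, -1, 0, 0, 0, 0, 0, 0],
)

```text
t: 6.95
eef_pos: [0.5304, -0.0094, 0.0829]
tool_rot: [0.0, 0.815, 0.58, -0.0]
contact_force: [-1.0, 0.3, -0.3]
gripper_width: 0.0
```

Request:
drive_tool(
  series=[-1, 0, 0, -11.5, 0, 0, 0, -1, 22, 0, 0, 0, 0, 0, -1, 22, 0, 0, 0, 0, 0, -1, 0, 0, 8, 0, 0, 0, -1, 0, 0, 2, 0, 0, 0, -1, 0, 0, 1.5, 0, 0, 0, -1, 0, 0, 0, 0, 0, 0, -1, 0, 0, 0, 0, 0, 0],
)

```text
t: 7.95
eef_pos: [0.5443, 0.0317, 0.0828]
tool_rot: [0.0, 0.815, 0.58, -0.001]
contact_force: [-1.9, -0.6, 2.9]
gripper_width: 0.004
```

```bash
python3 -c "from h import *;rep()"
```

```text
7.95 [0.5443 0.0317 0.0828] [-1.9  -0.55  2.93] 0.00448515412572951
[[0.328, 0.945, -0.001], [0.945, -0.328, -0.001], [-0.001, -0.0, -1.0]]
1 tool mm to tip-on-key [ 0.2  0.8 -1.2]
2 tool mm to tip-on-key [-43.7   0.6  -1.2]
3 tool mm to tip-on-key [-87.5   1.1  -1.1]
4 tool mm to tip-on-key [-130.8    0.6   -1.1]
tool x angle 70.87 want 70.92
```

Keys 4, 3 and 1 each gave about 3 N at that height and key 2 gave nothing, so key 2 is the latched one. I'll go back and press it in small steps.

Request:
drive_tool(
  series=[-1, 0, 0, -11.5, 0, 0, 0, -1, -22, 0, 0, 0, 0, 0, -1, -22, 0, 0, 0, 0, 0, -1, 0, 0, 8, 0, 0, 0, -1, 0, 0, 3.5, 0, 0, 0, -1, 0, 0, 1.5, 0, 0, 0, -1, 0, 0, 1, 0, 0, 0, -1, 0, 0, 0, 0, 0, 0, -1, 0, 0, 0, 0, 0, 0],
)

```text
t: 9.07
eef_pos: [0.5307, -0.0082, 0.0806]
tool_rot: [-0.0, 0.814, 0.58, 0.001]
contact_force: [-0.1, 3.3, 3.1]
gripper_width: -0.002
```

Request:
drive_tool(
  series=[-1, 0, 0, 1, 0, 0, 0, -1, 0, 0, 1, 0, 0, 0, -1, 0, 0, 1, 0, 0, 0, -1, 0, 0, 0, 0, 0, 0, -1, 0, 0, 0, 0, 0, 0],
)

```text
t: 9.7
eef_pos: [0.5307, -0.0088, 0.0774]
tool_rot: [0.0, 0.814, 0.58, 0.0]
contact_force: [-0.0, 3.2, 5.4]
gripper_width: 0.0
```

Request:
drive_tool(
  series=[-1, 0, 0, 0.5, 0, 0, 0, -1, 0, 0, 0, 0, 0, 0, -1, 0, 0, 0, 0, 0, 0],
)

```text
t: 10.07
eef_pos: [0.5307, -0.0089, 0.0771]
tool_rot: [0.0, 0.815, 0.58, 0.0]
contact_force: [0.6, 4.3, 6.8]
gripper_width: 0.001
```

Request:
drive_tool(
  series=[-1, 0, 0, 0.5, 0, 0, 0, -1, 0, 0, 0, 0, 0, 0, -1, 0, 0, 0, 0, 0, 0],
)

```text
t: 10.45
eef_pos: [0.5307, -0.0089, 0.077]
tool_rot: [0.0, 0.815, 0.58, 0.0]
contact_force: [-2.5, 4.1, 11.4]
gripper_width: -0.005
```

It bottomed at 11 N. I'll lift off, then tap again lightly to verify.

Request:
drive_tool(
  series=[-1, 0, 0, -6, 0, 0, 0, -1, 0, 0, -9, 0, 0, 0, -1, 0, 0, 0, 0, 0, 0, -1, 0, 0, 0, 0, 0, 0, -1, 0, 0, 7, 0, 0, 0, -1, 0, 0, 1.5, 0, 0, 0, -1, 0, 0, 0, 0, 0, 0, -1, 0, 0, 0, 0, 0, 0],
)

```text
t: 11.45
eef_pos: [0.5302, -0.0092, 0.0828]
tool_rot: [0.0, 0.815, 0.58, -0.0]
contact_force: [-0.1, -0.8, 2.6]
gripper_width: -0.001
```

Request:
drive_tool(
  series=[-1, 0, 0, 0.5, 0, 0, 0, -1, 0, 0, 0, 0, 0, 0, -1, 0, 0, 0, 0, 0, 0],
)

```text
t: 11.82
eef_pos: [0.5303, -0.0092, 0.0823]
tool_rot: [0.0, 0.815, 0.58, -0.0]
contact_force: [-0.8, -2.7, 3.0]
gripper_width: 0.002
```

Key 2 now resists at the up height. I'll retreat and check.

Request:
drive_tool(
  series=[-1, 0, 0, -10, 0, 0, 0, -1, 0, 0, -40, 0, 0, 0, -1, 0, 0, -50, 0, 0, 0, -1, 0, 0, -50, 0, 0, 0, -1, 0, 0, 0, 0, 0, 0, -1, 0, 0, 0, 0, 0, 0, -1, 0, 0, 0, 0, 0, 0],
)

```text
t: 12.7
eef_pos: [0.5294, -0.009, 0.231]
tool_rot: [-0.001, 0.814, 0.58, -0.001]
contact_force: [-0.2, -0.2, -0.6]
gripper_width: -0.002
```

```bash
python3 - <<'E'
from h import *
rep()
c=bot.read_camera("scene")["pixels"][160:300,235:405]
cv2.imwrite("pics/sc2.png",cv2.resize(c,None,fx=4,fy=4,interpolation=cv2.INTER_CUBIC))
E
```

```text
12.7 [ 0.5294 -0.009   0.231 ] [-0.18 -0.17 -0.61] -0.0021250965308311134
[[0.327, 0.945, -0.003], [0.945, -0.327, 0.0], [-0.001, -0.003, -1.0]]
1 tool mm to tip-on-key [ 43.6   2.  147. ]
2 tool mm to tip-on-key [ -0.3   1.8 147. ]
3 tool mm to tip-on-key [-44.    2.2 147. ]
4 tool mm to tip-on-key [-87.4   1.7 147. ]
tool x angle 70.93 want 70.92
```

View pics/sc2.png

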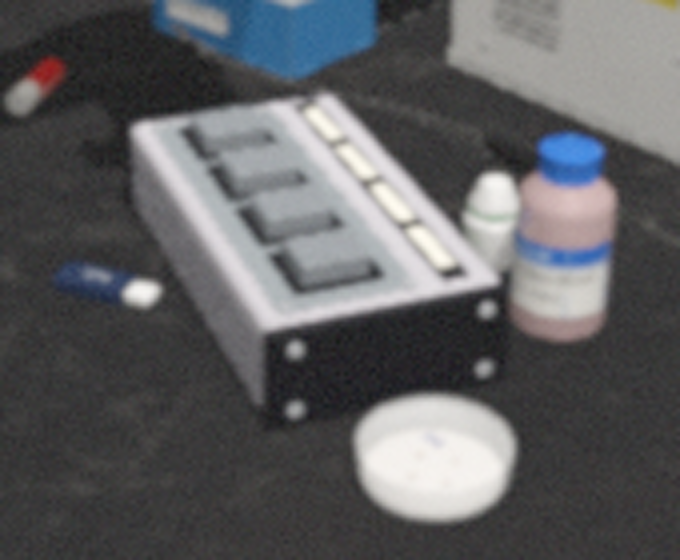

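The four keys, at about (230,140), (260,180), (290,222) and (330,270) in the crop, all look equally raised. The stick, objective, bottle and dish are where they were.

```bash
python3 -c "from station import bot;bot.hand_in()"
```

```text
the job is handed in; nothing more can be done
```

The latched key was the second from the left. I pressed it to its stop, it popped up, and I handed the job in; no verdict is reported.

- **Finding it:** With the tips about 1 mm below the up height, keys 1, 3 and 4 each pushed back with about 3 N. Key 2 gave no reaction there; it resisted only about 2 mm lower.
- **Pressing it:** I pressed key 2 in small steps to its stop, about 7 mm below the up height. The wrist force reached about 11 N, slightly over the 8 to 10 N suggested but well under 40 N.
- **Last checks:** After release, tapping key 2 again gave 2.6 to 3.0 N at the up height, so it had sprung up. The deepest tap on the other keys was under 2 mm. The final picture shows all four keys equally raised and the stick, objective, bottle and dish apparently where they were. The arm was clear, with the fingertips about 147 mm above the keys, at 12.7 s.

No checks failed or disagreed. While key 2 was pressed, the sensor also read 3 to 4 N sideways; that dropped after release and the box does not move.

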